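# Dose misprints through a sprung slide gate

### The arm

A 6-joint arm with a two-finger parallel gripper is mounted at the origin on the work surface. World frame = base frame: x ahead of the robot, y to its left, z up, the work surface at z = 0. Lengths are in m, angles in rad, forces in N, time in s.
With the tool pointing down it reaches from about 0.35 to 0.85 m from the base axis. Payload 8.1 kg.
Tool frame: the origin (TCP) lies between the finger pads; the fingertips stand tips_ahead ahead of it and the grasp point (between the pads) lies 8 mm behind it (tips_ahead is the distance from the TCP to the fingertips, in m); z points along the fingers, x is the direction in which the jaws open and shut, and the axes are right-handed (so a half turn about z gives the same grasp; the last joint's range is limited). The gripper opens to 93 mm and grips with 3 to 60 N. Pads are 15 mm wide; open, the fingers measure 128 mm over their backs; the gripper's body (75 mm by 188 mm) begins 65 mm behind the grasp point.
Start: joints at [-1.329, 0.13, 1.488, -0, 1.523, -0.085], TCP at [0.193, -0.568, 0.23] pointing down, gripper open.
Joint ranges: [-2.96, 2.96], [-0.89, 2.26], [0.02, 2.5], [-1.34, 4.48], [0, 2.73], [-2.66, 2.66]. Speed limits (rad/s): [2.39, 2.39, 2.79, 3.14, 3.14, 3.14].

### API

Orientations are given as a rotation vector (axis times angle).
In Python, from plant import * gives the robot as it stands.
- The arm moves only by the tool play_rows, never from a script. Its argument "increments" is a list that holds one entry, the list of rows, each a list of 4 numbers: the shift along the tool's x, y, z in cm, then the turn about the tool's z in rad. A call has 1 to 5 rows; each row is the pose to reach, as a shift and turn from the pose measured when the call began, along the tool's axes at that moment; what a row does not reach only later rows make up. A row lasts 1/10 s, in which the tool goes at most 50 mm and 8.59 degrees, less where a joint would pass 70% of its speed; a pose out of reach is approached as far as the arm can. A call with a gripper value outside its range is refused whole. "jaw" is the finger opening in cm, from 0 to 9.3, set as the call begins (left out, the last holds). The fingers move at their own pace and stop on an object; "squeeze" is the grip in N (left out, the last holds). Time passes only in rows, so rows that repeat a pose let the fingers close. It gives the time, the measured TCP pose, the force and the opening at its end, in the units of the state.
- read_state(): the state, without advancing time (a new reading comes with each control period).
- read_camera(name): name is "scene" or "side" or "wrist"; returns (picture, depth): 384x512x3 uint8, blue, green, red; 384x512 float32, m along the optical axis (not along the pixel's ray), 0 where there is no reading.
- camera_params(name): a dict with "K" (3x3 intrinsics, pixels), "eye" and "orientation" of the camera in the world. Camera axes: x right, y up, looking along -z (the intrinsics and any distortion apply to the point x, -y, -z); pixel columns grow to the right and rows downward; lengths in m; the calibration is good to about 2 mm. The wrist camera is an equidistant fisheye: a pixel r from the principal point sees the ray r / f radians off the axis. A picture is of the moment at which its call begins: read the wrist's pose just before it. camera_params takes no time and is no camera call; for the wrist camera it gives the pose at the moment of the call.
- close_job(): hands the job in, once; it reports no verdict.
The state is a dict: "t": time; "q": joint angles; "dq": joint speeds; "joint_torque": joint torques, N m; "tool_pos": TCP position; "orientation": TCP orientation; "force": force on the tool from outside, world axes, zero at the start; "wrist_torque": the same for the moment, N m; "opening": finger opening in m.
Only numpy, scipy, OpenCV 4.12 (cv2) and the standard library are available. Lean on these libraries where they do the work, as an engineer would, in place of code of your own. Each camera call takes 0.05 s, during which the arm holds its last target.

### The job

Tip the pan by its bar so that all five misprinted pieces drop into the hopper, and lower the pan back to stand upright. Then pull the sprung draw rod by its loop handle until the black ring on the rod is level with the open end of its channel, so that the gate opens and the pieces fall into the tray below, and finish while still holding the rod there: do not let go. Leave the plant, jar and scraper alone.

Things in the scene. Friction and masses are not known exactly. Their poses are not given: they have to be found in the camera images.
- station: Aluminium stand fixed to the desk, about 155 x 125 mm, 166 mm high; it carries hopper, tray, pan and draw rod. Origin on the desk under the hopper's centre; z up; y points from the hopper to the tipping pan, -y to the draw rod; x is parallel to both handle bars.
- hopper (a point): Centre of the hopper's mouth, 140 mm above the desk. Open-topped, inside 84 mm (x) by 90 mm (y), rim at 140 mm (166 mm on the -y side); its y sides slope down to a throat 84 x 40 mm at 68 mm height, shut by the sliding gate just below.
- tray (a point): Centre of the catch tray's inner floor, 6 mm above the desk under the hopper; inside 116 x 116 mm, walls 45 mm high.
- pan (a joint): Tilt of the open-topped tipping pan about its hinge (72 mm in x, 94 in y, 48 deep, about 0.22 kg): 0 = upright on its stop; grows as the bar is lifted up and over to the hopper; stop at 1.9 rad. Its hopper-side wall is a 45 degree spout; pieces slide out by 1.4 to 1.8 rad. Let go below about 1.5 rad it swings back upright by its weight; near 1.9 it stays over.
- pan_hinge (a point): Middle of the pan's hinge axis (along the station's x), 145 mm above the desk, 50 mm on the +y side of the hopper's centre; it does not move.
- pan_bar (a point): Middle of the pan's lifting bar: round, white, 12 mm dia, along x, 62 mm free between its two end arms. Pan upright: 134 mm from the hinge along +y and 25 mm higher (170 mm above the desk), 38 mm out from the pan's wall, 25 mm above its rim. It goes round the hinge at 136 mm radius and can turn between the fingers, so the gripper may keep pointing down throughout.
- draw: Draw rod with gate plate and loop handle, one sliding part: moves along the station's -y by up to 85 mm, pulled home by a hidden spring (4 N at the start, 1.2 N more per cm, 10 to 13 N at the mark). Origin on the rod's axis, 80 mm above the desk, at the hopper's centre when shut. The gate is fully open from 43 mm of pull.
- draw_bar (a point): Middle of the loop handle's outer bar: round white bar 12 mm dia along the station's x, 80 mm above the desk, 186 mm from the hopper's centre along -y when shut. The loop is 52 mm wide inside (x) and has 41 mm clear between this bar and its inner cross-piece (y), room for one finger from above; nothing is beneath it.
- mark (a point): Centre of the length mark: a black ring 20 mm dia, 6 mm wide, clamped tightly on the 12 mm steel rod; it moves with the rod. At the start it sits 50 to 70 mm inside the channel (different each time).
- mouth (a point): Centre of the open end of the rod's U-shaped channel (open at the top, so the ring shows), fixed to the station 122 mm from the hopper's centre along -y, at rod height; axes as the station's. The mark is met when the ring's centre is level with this point along y.
- plant: Bystander: potted succulent, white pot 68 mm dia, 60 mm high; origin under its centre.
- jar: Bystander: white jar 52 mm dia, 70 mm high; origin under its centre.
- scraper: Bystander: scraper 170 mm long lying on the desk; origin at the underside.
- piece1: Misprinted piece: a short cylinder 18 dia x 16 high mm, dark grey plastic, 14 g; origin under its centre. Starts in the pan.
- piece2: Misprinted piece: a block 18 x 15 x 13 mm, dark grey plastic, 14 g; origin under its centre. Starts in the pan.
- piece3: Misprinted piece: a square slab 17 x 17 x 7 with a rib, 17 high in all mm, dark grey plastic, 14 g; origin under its centre. Starts in the pan.
- piece4: Misprinted piece: a hexagonal disc 20 across corners, 11 high mm, dark grey plastic, 14 g; origin under its centre. Starts in the pan.
- piece5: Misprinted piece: an upside-down T, 18 x 8, 17 high mm, dark grey plastic, 14 g; origin under its centre. Starts in the pan.

How it is judged:
By the outcome, as a careful person would: the job done as asked, in the order asked, and still so for the second after the job is handed in, while the arm keeps its last pose, push and grip.
It also fails if it takes over 64 s, if anything falls off the work surface, if the arm or the gripper's body presses on something with over 40 N, if the wrist force passes 120 N, or if a joint passes its speed limit or range.

## Working session

There is one attempt and no reset: what is moved stays moved. The work goes in short steps, Python scripts to look and compute and a tool call to move; the robot and the scene stay as the last step left them, time stands still between calls to the robot, and variables do not carry over. Pictures are saved under pics/ and viewed, and the job is handed in when it is done.

Besides the shell and the picture viewer there is one more tool, called after "Request:" as name(argument=value, ...), one argument or row to a line, values as JSON. play_rows: Moves the arm, as the interface text tells. Its arguments: {"type":"object","properties":{"increments":{"type":"array"},"jaw":{"type":"number"},"squeeze":{"type":"number"}},"required":["increments"]}

```bash
ls; mkdir -p pics
python3 - <<'E'
from plant import *
import cv2
print(read_state())
for n in ["scene","side","wrist"]:
    p=camera_params(n); print(n,p)
    im,d=read_camera(n); cv2.imwrite(f"pics/{n}0.png",im)
    import numpy as np; np.save(f"{n}0.npy",d)
E
```

```text
pics
{'t': 0.0, 'q': array([-1.32937346e+00,  1.31129572e-01,  1.48925627e+00, -7.12857040e-06,
        1.52300253e+00, -8.54243707e-02]), 'dq': array([ 0.00072488, -0.0012864 ,  0.00137512,  0.00099545, -0.00073707,
       -0.00069802]), 'joint_torque': array([ 2.12093651e-04, -5.59852231e+01, -4.91757274e+01,  7.66511704e-02,
        3.55597422e-02, -1.72433552e-04]), 'tool_pos': array([ 0.19251047, -0.56770747,  0.22861894]), 'orientation': array([-2.55232100e+00,  1.82974325e+00,  2.15036614e-03]), 'force': array([ 0.32032466, -0.45873993, -0.06707899]), 'wrist_torque': array([-0.03311878, -0.01437645, -0.0392332 ]), 'opening': 0.09326141702429713}
scene {'K': array([[400.96488747,   0.        , 252.17719803],
       [  0.        , 400.96488747, 197.53561096],
       [  0.        ,   0.        ,   1.        ]]), 'eye': array([ 0.94748883, -0.54143317,  0.89947133]), 'orientation': array([0.69548144, 0.17710935, 0.47111712])}
side {'K': array([[350.90272429,   0.        , 259.42252867],
       [  0.        , 350.90272429, 195.84264277],
       [  0.        ,   0.        ,   1.        ]]), 'eye': array([0.50886335, 0.55164541, 0.60116387]), 'orientation': array([ 0.17633331, -1.21900768, -2.6625703 ])}
wrist {'K': array([[297.31863964,   0.        , 258.83803955],
       [  0.        , 297.31863964, 189.94424104],
       [  0.        ,   0.        ,   1.        ]]), 'eye': array([ 0.26835814, -0.54253879,  0.3838486 ]), 'orientation': array([-0.25025899,  0.18036324, -1.23442259])}
```

View pics/scene0.png

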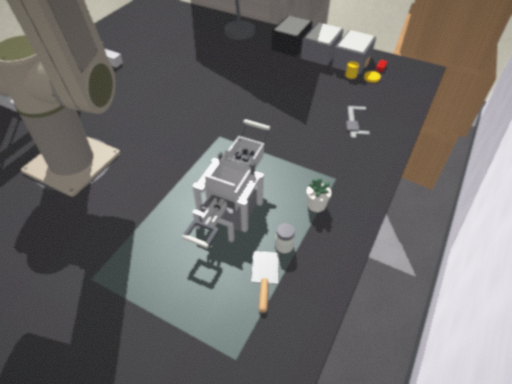

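View pics/side0.png

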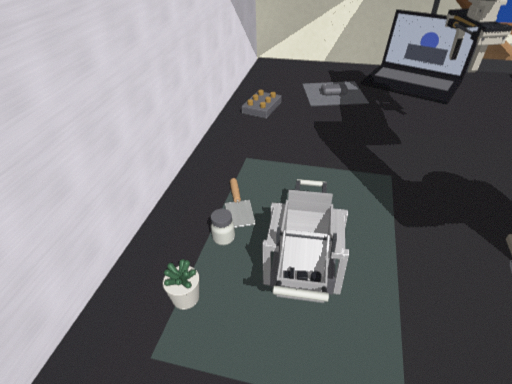

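View pics/wrist0.png

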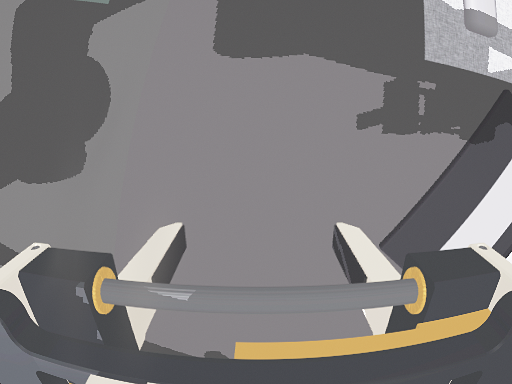

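Scene: pan bar near (257,125), draw loop bar near (197,241). Side: pan bar near (301,294), draw bar near (311,183). The wrist view shows no station. I'll enlarge both views.

```bash
cat > h.py <<'E'
import numpy as np, cv2
from scipy.spatial.transform import Rotation as R
from plant import *
def ray(n,uv,p=None):
    p=p or camera_params(n);K=p["K"]
    d=np.array([(uv[0]-K[0,2])/K[0,0],-(uv[1]-K[1,2])/K[1,1],-1.])
    return p["eye"],R.from_rotvec(p["orientation"]).apply(d)
def onz(n,uv,z):
    e,d=ray(n,uv);return e+d*(z-e[2])/d[2]
def tri(a,b):
    e1,d1=ray("scene",a);e2,d2=ray("side",b)
    s=np.linalg.lstsq(np.c_[d1,-d2],e2-e1,rcond=None)[0]
    p,q=e1+d1*s[0],e2+d2*s[1];return (p+q)/2,np.linalg.norm(p-q)
def proj(n,X):
    p=camera_params(n);c=R.from_rotvec(p["orientation"]).inv().apply(np.array(X)-p["eye"]);K=p["K"]
    return np.array([K[0,2]+K[0,0]*c[0]/-c[2],K[1,2]-K[1,1]*c[1]/-c[2]])
E
python3 - <<'E'
import cv2
a=cv2.imread("pics/scene0.png")[105:265,160:290]; cv2.imwrite("pics/sc0z.png",cv2.resize(a,None,fx=3.7,fy=3.7,interpolation=2))
a=cv2.imread("pics/side0.png")[170:310,240:370]; cv2.imwrite("pics/si0z.png",cv2.resize(a,None,fx=4,fy=4,interpolation=2))
E
```

```text
(no output)
```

View pics/sc0z.png

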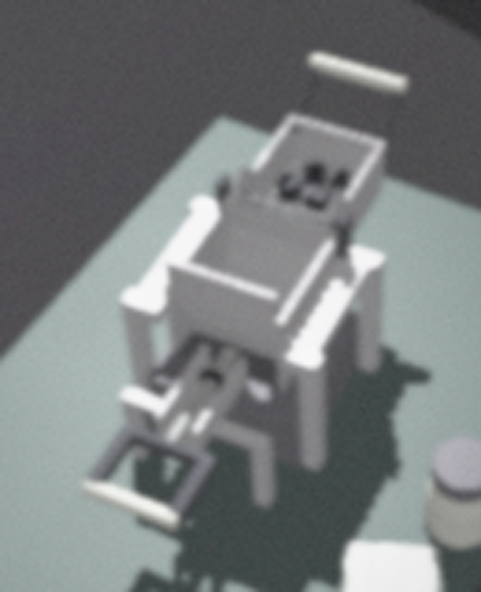

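View pics/si0z.png

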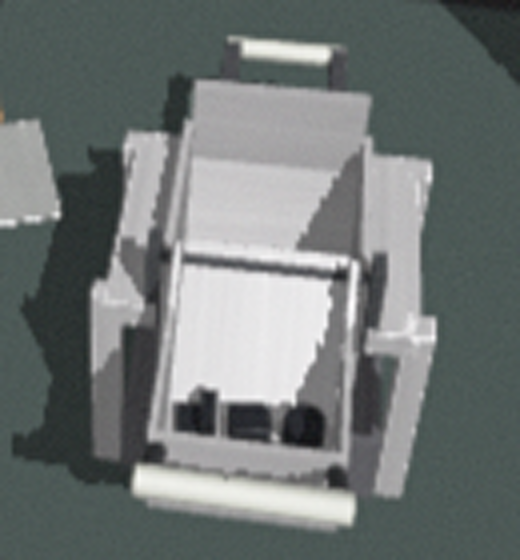

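Run:
```python
from h import *
b={}
for n,bx in [("scene",{"pan":(238,115,276,135),"draw":(180,230,212,250)}),("side",{"pan":(268,283,334,304),"draw":(296,178,326,188)})]:
    im=cv2.imread(f"pics/{n}0.png").astype(int)
    for k,(x0,y0,x1,y1) in bx.items():
        c=im[y0:y1,x0:x1]; g=c.min(2)
        m=((c[...,1]>165)&(c[...,2]-c[...,0]>6)).astype(np.uint8)
        num,l,st,ce=cv2.connectedComponentsWithStats(m); i=1+st[1:,4].argmax()
        v,u=np.where(l==i); r=cv2.minAreaRect(np.c_[u,v].astype(np.float32))
        print(n,k,st[i],ce[i]+(x0,y0),r[0][0]+x0,r[0][1]+y0,r[1:],); b[n,k]=(r[0][0]+x0,r[0][1]+y0)
P={}
for k,z in(("pan",.170),("draw",.08)):
    P[k],e=tri(b["scene",k],b["side",k]);print(k,P[k],e,onz("scene",b["scene",k],z),onz("side",b["side",k],z))
d=P["pan"]-P["draw"];print(np.linalg.norm(d[:2]),"exp 370",np.degrees(np.arctan2(d[1],d[0])))
```

```text
scene pan [11  8  1  1  1] [249. 123.] 249.0 123.0 ((0.0, 0.0), 0.0)
scene draw [5 8 1 1 1] [185. 238.] 185.0 238.0 ((0.0, 0.0), 0.0)
side pan [17  5 15  3 18] [291.77777778 289.22222222] 291.9459457397461 289.3243246078491 ((14.138313293457031, 1.3151918649673462), 9.462322235107422)
side draw [5 4 7 2 7] [304.         182.85714286] 303.9324321746826 182.90540552139282 ((6.082762718200684, 0.8219949007034302), 9.462322235107422)
pan [0.52746025 0.25185117 0.17471353] 0.032579052112903024 [0.50796533 0.25426095 0.17      ] [0.54260252 0.25626165 0.17      ]
draw [ 0.55251225 -0.11439425  0.08344813] 0.04362072958111628 [ 0.52782241 -0.11626693  0.08      ] [ 0.57178627 -0.10365552  0.08      ]
0.3671012345794096 exp 370 93.91306318049392
```

Mask too tight; loosen to brightness thresholds.

Run:
```python
from h import *
b={}
for n,bx in [("scene",{"pan":(238,115,276,135),"draw":(180,230,212,250)}),("side",{"pan":(268,283,334,304),"draw":(298,178,325,188)})]:
    im=cv2.imread(f"pics/{n}0.png").astype(int)
    for k,(x0,y0,x1,y1) in bx.items():
        c=im[y0:y1,x0:x1]; 
        m=((c[...,1]>(c[...,1].max()*.72))).astype(np.uint8)
        num,l,st,ce=cv2.connectedComponentsWithStats(m); i=1+st[1:,4].argmax()
        v,u=np.where(l==i); r=cv2.minAreaRect(np.c_[u,v].astype(np.float32))
        print(n,k,st[i],ce[i]+(x0,y0),r[0][0]+x0,r[0][1]+y0,r[1:],c[...,1].max()); b[n,k]=(r[0][0]+x0,r[0][1]+y0)
P={}
for k,z in(("pan",.170),("draw",.08)):
    P[k],e=tri(b["scene",k],b["side",k]);print(k,P[k],e,onz("scene",b["scene",k],z),onz("side",b["side",k],z))
d=P["pan"]-P["draw"];print(np.linalg.norm(d[:2]),"exp 320",np.degrees(np.arctan2(d[1],d[0])))
```

```text
scene pan [ 6  4 25 10 89] [256.03370787 123.56179775] 256.1320743560791 123.53773498535156 ((25.27433967590332, 3.434013605117798), 15.945395469665527) 225
scene draw [  0   0  28  16 139] [192.47482014 238.34532374] 193.54379558563232 237.37956190109253 ((30.500566482543945, 7.8600897789001465), 19.98310661315918) 241
side pan [  5   4  56  14 398] [300.72864322 293.3241206 ] 300.60000228881836 293.30000019073486 ((55.57859802246094, 7.212489604949951), 8.130102157592773) 243
side draw [ 3  2 22  6 89] [311.26966292 182.20224719] 311.4303274154663 182.26639318466187 ((21.18536376953125, 4.074108123779297), 5.19442892074585) 240
pan [0.52866408 0.26050604 0.17121368] 0.0017322403979806796 [0.52707228 0.26172772 0.17      ] [0.52951932 0.26007097 0.17      ]
draw [ 0.55130954 -0.10654441  0.08437891] 0.006981881711978421 [ 0.54548313 -0.10469041  0.08      ] [ 0.55478585 -0.10979162  0.08      ]
0.36774834441829024 exp 320 93.53043337539326
```

Run:
```python
from h import *
p,_=tri((256.4,123.8),(300.8,293.6)); d,e=tri((195.8,241.2),(311.3,182.6))
print(p,d,e); v=(p-d)[:2];print(np.linalg.norm(v),np.degrees(np.arctan2(v[1],v[0])))
for a,b in(((310,60),(407,82)),((87,486),(178,522))):
    z=.17 if a[0]>200 else .08
    q=[onz("scene",(t[0]/3.7+160-.4,t[1]/3.7+105-.4),z) for t in(a,b)]; w=q[1]-q[0];print(q,np.linalg.norm(w),np.degrees(np.arctan2(w[1],w[0])))
q=[onz("side",t,.17) for t in((273.5,290),(328.5,296.5))];w=q[1]-q[0];print(q,np.linalg.norm(w),np.degrees(np.arctan2(w[1],w[0])))
s=read_state();print(s["t"],R.from_rotvec(s["orientation"]).as_matrix().round(3),s['tool_pos'])
u=v/np.linalg.norm(v);m=(p+d)[:2]/2+u*.001;print("hopper",m,"u",u)
for y,z in((.184,.17),(.05,.145),(-.122,.08),(-.186,.08),(0,.14)):
    X=np.r_[m+u*y,z];print(y,proj("scene",X),proj("side",X))
```

```text
[0.52885831 0.26063688 0.17041382] [ 0.55544103 -0.11067127  0.0780563 ] 0.0007750191386141083
0.37225849019042634 94.09493824526925
[array([0.48901566, 0.25532049, 0.17      ]), array([0.56738841, 0.26702269, 0.17      ])] 0.07924159380145974 8.492361710220518
[array([ 0.52014465, -0.11334629,  0.08      ]), array([ 0.5897726 , -0.10896213,  0.08      ])] 0.06976583741913751 3.602900731531626
[array([0.56818496, 0.26325353, 0.17      ]), array([0.4905595, 0.2565408, 0.17     ])] 0.07791515631438799 -175.05759598426013
0.15 [[ 0.321 -0.947 -0.   ]
 [-0.947 -0.321  0.001]
 [-0.001 -0.    -1.   ]] [ 0.19251295 -0.56785236  0.22884818]
hopper [0.54207826 0.07598026] u [-0.07140933  0.9974471 ]
0.184 [256.34737412 124.17210552] [301.06505428 293.04696607]
0.05 [236.2783193  160.48034876] [306.26464092 236.20111869]
-0.122 [208.08252382 221.50574692] [309.55089334 199.91107522]
-0.186 [195.78971466 240.35722826] [311.17515545 182.29803703]
0 [228.12216401 173.95285039] [307.89110098 218.47650391]
```

Both bars agree with the drawing (372 mm apart vs. 370), station yaw 4.1°, hopper at (0.542, 0.076). Next: tips_ahead and the move numbers.

```bash
cat >> h.py <<'E'
M=np.array([0.54208,0.07598]);U=np.array([-.0714,.99745]);X_=np.array([U[1],-U[0]])
def st(x,y,z): return np.r_[M+U*y+X_*x,z]
def instation(P): d=np.array(P)[:2]-M; return np.r_[d@X_,d@U,P[2]]
def rel(P):
    s=read_state(); return (R.from_rotvec(s["orientation"]).inv().apply(np.array(P)-s["tool_pos"])*100).round(2)
E
python3 - <<'E'
from h import *
import plant; print([k for k in dir(plant) if not k.startswith('_')]); print(getattr(plant,'tips_ahead',None))
print(rel([.5,-.2,.32]), rel([.5,-.2,.3]),rel(st(0,.184,.32)))
E
```

```text
['IKError', 'camera_params', 'close_job', 'read_camera', 'read_state', 'tips_ahead']
0.011
[-24.98 -40.93  -9.08] [-24.98 -40.93  -7.08] [-67.57 -58.42  -9.02]
```

Request:
play_rows(
  increments=[
    [[-2, -3, -5, 0], [-6, -8, -9, 0], [-10, -12, -9, 0.1], [-13, -17, -9, 0.2], [-16, -22, -9, 0.255]],
  ],
  jaw=4,
)

```text
t: 0.65
tool_pos: [0.3169, -0.3865, 0.3178]
orientation: [-2.294, 2.146, -0.001]
force: [2.1, -0.7, 0.4]
opening: 0.0576
```

Run:
```python
from h import *
s=read_state();print(s["t"],s['tool_pos'],s['q'],R.from_rotvec(s["orientation"]).as_matrix().round(3),s['opening'])
print(rel(st(0,.05,.32)),rel(st(0,.184,.32)))
```

```text
0.65 [ 0.31691369 -0.38652919  0.31777453] [-9.87083324e-01 -1.62495364e-01  1.61903513e+00  5.86467254e-04
  1.68481642e+00  5.16833573e-01] [[ 0.067 -0.998  0.001]
 [-0.998 -0.067  0.   ]
 [-0.    -0.001 -1.   ]] 0.05762631526351469
[-49.64 -25.54  -0.2 ] [-63.04 -25.48  -0.2 ]
```

Request:
play_rows(
  increments=[
    [[-4, -2.5, 0, 0], [-8, -5, 0, 0], [-12, -7.5, 0, 0], [-16, -10, 0, 0], [-20, -12.5, 0, 0]],
  ],
)

```text
t: 1.15
tool_pos: [0.4287, -0.1767, 0.3178]
orientation: [-2.294, 2.146, -0.001]
force: [0.9, -0.3, -0.9]
opening: 0.0402
```

Request:
play_rows(
  increments=[
    [[-4.5, -2, 0, 0], [-9, -4, 0, 0], [-13.5, -6, 0, 0], [-18, -8, 0, 0], [-22, -10, 0, 0]],
  ],
)

```text
t: 1.65
tool_pos: [0.5139, 0.0519, 0.3177]
orientation: [-2.295, 2.145, -0.001]
force: [0.2, -0.7, 0.8]
opening: 0.0398
```

Run:
```python
from h import *
s=read_state();print(s["t"],s['tool_pos'],s['q'],R.from_rotvec(s["orientation"]).as_matrix().round(3),s['opening'])
print(rel(st(0,.184,.32)))
```

```text
1.65 [0.51389372 0.05189963 0.31770861] [ 1.27201032e-03 -1.17079177e-01  1.57793165e+00  1.26024799e-04
  1.68003895e+00  1.50458982e+00] [[ 0.067 -0.998  0.001]
 [-0.998 -0.067  0.   ]
 [-0.    -0.001 -1.   ]] 0.039776594220107764
[-20.61  -2.9   -0.23]
```

Request:
play_rows(
  increments=[
    [[-5, -0.7, 0, 0], [-10, -1.4, 0, 0], [-15, -2.1, 0, 0], [-19, -2.7, 0, 0], [-20.6, -2.9, 2, 0]],
  ],
  jaw=3.2,
)

```text
t: 2.15
tool_pos: [0.5294, 0.2639, 0.3]
orientation: [-2.295, 2.138, -0.002]
force: [0.2, -0.5, -0.3]
opening: 0.0322
```

```bash
python3 - <<'E'
from h import *
s=read_state();print(s["t"],s['tool_pos'],R.from_rotvec(s["orientation"]).as_matrix().round(3),s['opening'])
print(rel(st(0,.184,.162)))
for n in("scene","side"):
    im,_=read_camera(n);u=proj(n,st(0,.184,.17)).astype(int);print(u)
    c=im[max(0,u[1]-90):u[1]+70,max(0,u[0]-90):u[0]+90];cv2.imwrite(f"pics/{n}1.png",cv2.resize(c,None,fx=3.5,fy=3.5,interpolation=2))
E
python3 -c "
import cv2,numpy as np
a=cv2.imread('pics/scene1.png');b=cv2.imread('pics/side1.png');h=min(a.shape[0],b.shape[0]);c=np.hstack([a[:h],b[:h]]);cv2.imwrite('pics/c1.png',cv2.resize(c,(800,int(800*h/c.shape[1]))))"
```

```text
2.15 [0.52942869 0.26391053 0.29997276] [[ 0.071 -0.997  0.005]
 [-0.997 -0.071  0.003]
 [-0.003 -0.005 -1.   ]] 0.032195127204250475
[ 0.47  0.15 13.8 ]
[256 124]
[301 293]
```

View pics/c1.png

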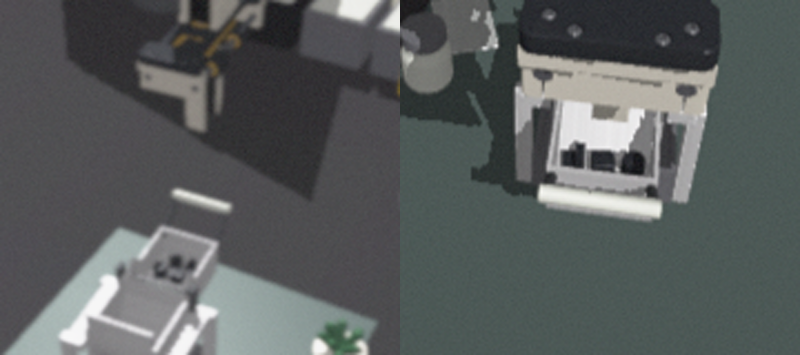

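The gripper hangs above the bar in both views, lined up with it: scene (195,120) over the bar at (202,200), side (615,90) over the bar at (600,200). Descending.

Request:
play_rows(
  increments=[
    [[0.45, 0.15, 3, 0], [0.45, 0.15, 6, 0], [0.45, 0.15, 9, 0], [0.45, 0.15, 11, 0], [0.45, 0.15, 11, 0]],
  ],
)

```text
t: 2.75
tool_pos: [0.5235, 0.2547, 0.1806]
orientation: [2.29, -2.135, -0.008]
force: [-1.0, -0.7, -0.6]
opening: 0.0316
```

Run:
```python
from h import *
s=read_state();print(s["t"],s['tool_pos'],s['force'])
print(rel(st(0,.184,.162)))
n="side";im,_=read_camera(n);c=im[200:330,210:390];cv2.imwrite(f"pics/{n}2.png",cv2.resize(c,None,fx=4,fy=4,interpolation=2))
```

```text
2.75 [0.52354529 0.2546745  0.18059353] [-0.9630073  -0.69582737 -0.63672098]
[-0.45 -0.59  1.85]
```

View pics/side2.png

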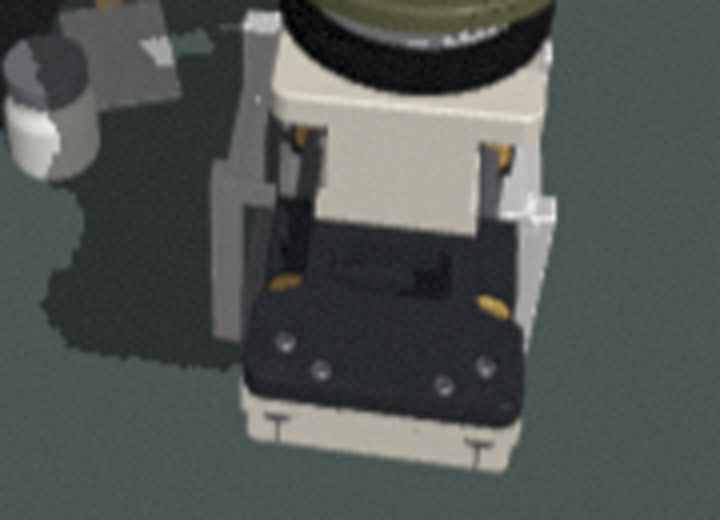

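The gripper hides the bar in the side view; the measured pose shows about 5 mm drift, so I'll correct it before going the last 2 cm.

Request:
play_rows(
  increments=[
    [[-0.45, -0.6, 0, 0], [-0.45, -0.6, 0, 0], [-0.45, -0.6, 1, 0], [-0.45, -0.6, 1.8, 0], [-0.45, -0.6, 1.8, 0]],
  ],
)

```text
t: 3.3
tool_pos: [0.5292, 0.2598, 0.1631]
orientation: [2.291, -2.136, -0.007]
force: [0.4, -1.2, 0.7]
opening: 0.0319
```

Run:
```python
from h import *
s=read_state();print(s["t"],s['tool_pos'],s['force'],R.from_rotvec(s["orientation"]).as_matrix().round(3))
print(rel(st(0,.184,.162)))
```

```text
3.3 [0.52918939 0.25975522 0.16305418] [ 0.42996525 -1.16332955  0.70876922] [[ 0.07  -0.997 -0.01 ]
 [-0.998 -0.07  -0.004]
 [ 0.003  0.01  -1.   ]]
[0.02 0.03 0.11]
```

Request:
play_rows(
  increments=[
    [[0, 0, 0.1, 0], [0, 0, 0.1, 0], [0, 0, 0.1, 0], [0, 0, 0.1, 0], [0, 0, 0.1, 0]],
  ],
  jaw=0,
  squeeze=15,
)

```text
t: 3.8
tool_pos: [0.5292, 0.259, 0.1621]
orientation: [2.29, -2.135, -0.006]
force: [0.3, -5.8, 0.4]
opening: 0.0114
```

Run:
```python
from h import *
s=read_state();print(s["t"],s['tool_pos'],s['force'],s['opening'],s['wrist_torque'])
g=s['tool_pos']+R.from_rotvec(s["orientation"]).apply([0,0,-.008]); print("grasp st",instation(g))
Ri=R.from_rotvec(s["orientation"]).inv()
a0=np.arctan2(.025,.134)
for i in range(0,38):
    th=.05*i; dy=.1363*(np.cos(a0+th)-np.cos(a0)); dz=.1363*(np.sin(a0+th)-np.sin(a0))
    v=np.r_[U*dy,dz]
    if i%2==0: print(round(th,2),(Ri.apply(v)*100).round(2), (st(0,.184+dy,.162+dz)).round(4))
```

```text
3.8 [0.52921966 0.2589795  0.16206916] [ 0.25291042 -5.77218398  0.36395846] 0.011413123366600515 [-0.88753264  0.04148903  0.01915552]
grasp st [0.00032394 0.18348565 0.17006863]
0.0 [0. 0. 0.] [0.5289 0.2595 0.162 ]
0.1 [ 0.32  0.01 -1.32] [0.5292 0.2564 0.1753]
0.2 [ 0.78  0.03 -2.61] [0.5295 0.2519 0.1881]
0.3 [ 1.35  0.04 -3.84] [0.5299 0.2462 0.2005]
0.4 [ 2.05  0.05 -5.01] [0.5304 0.2393 0.2122]
0.5 [ 2.87  0.06 -6.11] [0.531  0.2312 0.2232]
0.6 [ 3.78  0.07 -7.11] [0.5316 0.2221 0.2333]
0.7 [ 4.8   0.08 -8.02] [0.5323 0.212  0.2424]
0.8 [ 5.9   0.08 -8.83] [0.5331 0.2011 0.2505]
0.9 [ 7.07  0.09 -9.52] [0.534  0.1894 0.2575]
1.0 [  8.31   0.09 -10.09] [0.5348 0.1771 0.2633]
1.1 [  9.59   0.1  -10.53] [0.5358 0.1643 0.2678]
1.2 [ 10.92   0.1  -10.85] [0.5367 0.1511 0.2709]
1.3 [ 12.27   0.1  -11.03] [0.5377 0.1376 0.2728]
1.4 [ 13.63   0.09 -11.07] [0.5386 0.124  0.2733]
1.5 [ 14.99   0.09 -10.98] [0.5396 0.1104 0.2724]
1.6 [ 16.34   0.09 -10.75] [0.5406 0.097  0.2702]
1.7 [ 17.65   0.08 -10.39] [0.5415 0.0839 0.2667]
1.8 [18.92  0.07 -9.9 ] [0.5424 0.0712 0.2618]
```

Gripped (opening 11.4 mm ≈ the 12 mm bar, grasp point within 0.5 mm of plan). Tip along the arc.

Request:
play_rows(
  increments=[
    [[0.15, 0, -0.65, 0], [0.32, 0, -1.32, 0], [0.53, 0, -1.97, 0], [0.78, 0, -2.6, 0], [1.05, 0, -3.2, 0]],
  ],
)

```text
t: 4.3
tool_pos: [0.53, 0.249, 0.1949]
orientation: [2.29, -2.135, -0.008]
force: [-2.0, 1.9, -1.6]
opening: 0.0114
```

```bash
cat > arc.py <<'E'
from h import *
import sys
s=read_state();Rm=R.from_rotvec(s["orientation"]);print(s["t"],s['tool_pos'].round(4),s['force'].round(1),s['opening'],s['q'][5])
g=instation(s['tool_pos']+Rm.apply([0,0,-.008]));d=g-[0,.05,.145];a0=np.arctan2(.025,.134)
print("grasp",g.round(4),"r",np.hypot(d[1],d[2]).round(4),"th",np.arctan2(d[2],d[1])-a0)
for th in np.arange(float(sys.argv[1]),float(sys.argv[2]),float(sys.argv[3])):
    P=st(0,.05+.1363*np.cos(a0+th),.145+.1363*np.sin(a0+th)-.008); print(round(th,2),rel(P))
E
python3 arc.py .2 1 .1
```

```text
4.3 [0.53   0.249  0.1949] [-2.   1.9 -1.6] 0.011432873225385096 1.8525414272929184
grasp [0.0004 0.1735 0.2029] r 0.1364 th 0.2536908213896286
0.2 [-0.29  0.02  0.67]
0.3 [ 0.29  0.03 -0.56]
0.4 [ 0.98  0.04 -1.73]
0.5 [ 1.8   0.06 -2.83]
0.6 [ 2.71  0.07 -3.83]
0.7 [ 3.72  0.07 -4.74]
0.8 [ 4.82  0.08 -5.55]
0.9 [ 6.    0.09 -6.24]
```

Request:
play_rows(
  increments=[
    [[0.6, 0, -1.15, 0], [1.2, 0, -2.05, 0], [1.8, 0.05, -2.83, 0], [2.5, 0.05, -3.6, 0], [3.2, 0.05, -4.3, 0]],
  ],
)

```text
t: 4.8
tool_pos: [0.5322, 0.218, 0.2402]
orientation: [2.293, -2.136, -0.009]
force: [-5.1, 6.1, 3.4]
opening: 0.0115
```

```bash
python3 arc.py .6 1.3 .1
```

```text
4.8 [0.5322 0.218  0.2402] [-5.1  6.1  3.4] 0.01151091017992271 1.79862562711518
grasp [0.0004 0.1424 0.2482] r 0.1385 th 0.6559342919663324
0.6 [-0.41  0.02  0.69]
0.7 [ 0.6   0.03 -0.23]
0.8 [ 1.7   0.04 -1.04]
0.9 [ 2.87  0.04 -1.73]
1.0 [ 4.11  0.05 -2.31]
1.1 [ 5.39  0.05 -2.75]
1.2 [ 6.72  0.05 -3.07]
```

Request:
play_rows(
  increments=[
    [[0.8, 0, -0.35, 0], [1.7, 0, -1.0, 0], [2.7, 0.05, -1.6, 0], [3.6, 0.05, -2.05, 0], [4.6, 0.05, -2.45, 0]],
  ],
)

```text
t: 5.3
tool_pos: [0.5359, 0.1723, 0.2675]
orientation: [2.297, -2.138, -0.007]
force: [-1.1, 4.2, 2.7]
opening: 0.0111
```

```bash
python3 arc.py 1 1.6 .1
```

```text
5.3 [0.5359 0.1723 0.2675] [-1.1  4.2  2.7] 0.011141323424887746 1.7183803981757217
grasp [0.0007 0.0966 0.2755] r 0.1386 th 1.0436855455473393
1.0 [-0.48  0.07  0.43]
1.1 [ 0.81  0.07 -0.02]
1.2 [ 2.13  0.07 -0.35]
1.3 [ 3.48  0.07 -0.53]
1.4 [ 4.84  0.07 -0.58]
1.5 [ 6.2   0.07 -0.5 ]
1.6 [ 7.55  0.07 -0.28]
```

Request:
play_rows(
  increments=[
    [[0.8, 0, 0, 0], [1.8, 0.05, -0.25, 0], [2.8, 0.05, -0.4, 0], [3.8, 0.05, -0.5, 0], [4.8, 0.05, -0.55, 0]],
  ],
)

```text
t: 5.8
tool_pos: [0.5392, 0.1235, 0.2738]
orientation: [2.297, -2.139, -0.006]
force: [-0.0, 2.4, 1.0]
opening: 0.0113
```

```bash
python3 arc.py 1.4 1.9 .05
```

```text
5.8 [0.5392 0.1235 0.2738] [-0.   2.4  1. ] 0.011275874911126376 1.6314390165985937
grasp [0.0006 0.0476 0.2818] r 0.1368 th 1.404136645771279
1.4 [-0.06  0.05  0.05]
1.45 [0.62 0.05 0.07]
1.5 [1.3  0.05 0.13]
1.55 [1.98 0.05 0.23]
1.6 [2.65 0.05 0.36]
1.65 [3.31 0.05 0.52]
1.7 [3.96 0.05 0.71]
1.75 [4.61 0.05 0.94]
1.8 [5.24 0.05 1.19]
1.85 [5.85 0.04 1.48]
```

Request:
play_rows(
  increments=[
    [[1.0, 0.05, 0.1, 0], [2.0, 0.05, 0.23, 0], [3.0, 0.05, 0.45, 0], [4.0, 0.05, 0.75, 0], [5.0, 0.05, 1.1, 0]],
  ],
)

```text
t: 6.3
tool_pos: [0.5423, 0.0726, 0.2622]
orientation: [2.297, -2.139, -0.006]
force: [1.2, 1.0, 1.1]
opening: 0.0113
```

```bash
python3 arc.py 1.75 1.9 .05
```

```text
6.3 [0.5423 0.0726 0.2622] [1.2 1.  1.1] 0.011255893480280707 1.538910880575931
grasp [-0.     -0.0034  0.2702] r 0.1361 th 1.7891328203731032
1.75 [-0.49 -0.01 -0.21]
1.8 [ 0.14 -0.01  0.04]
1.85 [ 0.76 -0.01  0.33]
```

Tilt 1.79. Go to about 1.83, wait, look.

Request:
play_rows(
  increments=[
    [[0.5, 0, 0.2, 0], [0.5, 0, 0.2, 0], [0.5, 0, 0.2, 0], [0.5, 0, 0.2, 0], [0.5, 0, 0.2, 0]],
  ],
)

```text
t: 6.8
tool_pos: [0.5424, 0.068, 0.2601]
orientation: [2.297, -2.138, -0.006]
force: [0.3, 0.5, 0.2]
opening: 0.0115
```

Request:
play_rows(
  increments=[
    [[0, 0, 0, 0], [0, 0, 0, 0], [0, 0, 0, 0], [0, 0, 0, 0], [0, 0, 0, 0]],
  ],
)

```text
t: 7.3
tool_pos: [0.5424, 0.068, 0.2602]
orientation: [2.297, -2.138, -0.006]
force: [0.7, 0.1, 0.9]
opening: 0.0114
```

```bash
python3 arc.py 1.8 1.9 .05
python3 - <<'E'
from h import *
im,_=read_camera("scene");a=cv2.resize(im[80:240,150:300],None,fx=3.6,fy=3.6,interpolation=2)
im,_=read_camera("side");b=cv2.resize(im[150:320,230:390],None,fx=3.4,fy=3.4,interpolation=2)
cv2.imwrite("pics/sc3.png",a);cv2.imwrite("pics/si3.png",b)
E
```

```text
7.3 [0.5424 0.068  0.2602] [0.7 0.1 0.9] 0.011381205671858656 1.529854328531527
grasp [-2.000e-04 -8.000e-03  2.682e-01] r 0.1361 th 1.826365508634907
1.8 [-0.32 -0.02 -0.16]
1.85 [ 0.3  -0.02  0.12]
```

View pics/sc3.png

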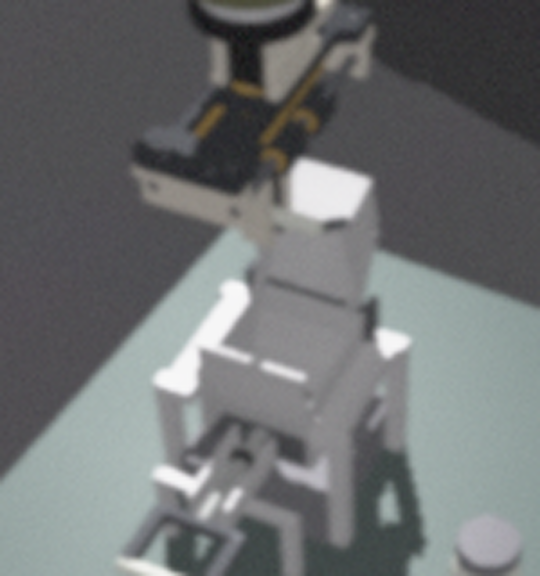

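View pics/si3.png

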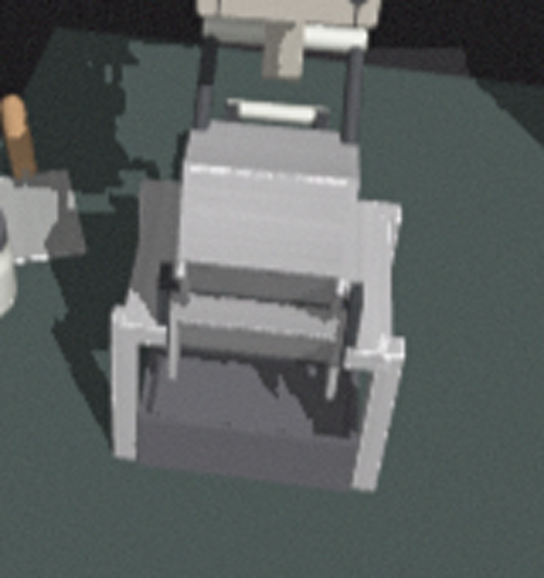

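The scene view shows the pan over at (320,240), with no dark pieces visible inside it. The side view shows its underside. Lowering back along the arc; I'll check the pan when it is upright.

```bash
python3 arc.py 1.3 1.8 .1
```

```text
7.4 [0.5424 0.068  0.2601] [ 0.5 -0.   0.4] 0.011275340095509576 1.5298925043839502
grasp [-2.000e-04 -8.000e-03  2.681e-01] r 0.1361 th 1.8268311650173845
1.3 [-6.98 -0.02 -1.26]
1.4 [-5.62 -0.02 -1.31]
1.5 [-4.26 -0.02 -1.23]
1.6 [-2.91 -0.02 -1.01]
1.7 [-1.6  -0.02 -0.65]
```

Request:
play_rows(
  increments=[
    [[-0.9, 0, -0.4, 0], [-1.9, 0, -0.75, 0], [-2.9, 0, -1.0, 0], [-4.0, 0, -1.2, 0], [-5.1, 0, -1.3, 0]],
  ],
)

```text
t: 7.9
tool_pos: [0.5389, 0.1201, 0.2736]
orientation: [2.298, -2.138, -0.006]
force: [1.5, -0.1, 0.6]
opening: 0.0113
```

```bash
python3 arc.py .8 1.5 .1
```

```text
7.9 [0.5389 0.1201 0.2736] [ 1.5 -0.1  0.6] 0.011325161644198336 1.6246107324765027
grasp [-0.      0.0443  0.2816] r 0.1368 th 1.428333795174539
0.8 [-8.11 -0.02  2.32]
0.9 [-6.94 -0.02  1.62]
1.0 [-5.71 -0.01  1.04]
1.1 [-4.42 -0.01  0.59]
1.2 [-3.1  -0.01  0.27]
1.3 [-1.75 -0.01  0.09]
1.4 [-0.39 -0.    0.04]
```

Request:
play_rows(
  increments=[
    [[-1.1, 0, 0.06, 0], [-2.3, 0, 0.15, 0], [-3.5, 0, 0.35, 0], [-4.7, 0, 0.68, 0], [-5.7, 0, 1.04, 0]],
  ],
)

```text
t: 8.4
tool_pos: [0.5346, 0.1782, 0.2628]
orientation: [2.298, -2.138, -0.006]
force: [1.8, 0.1, 0.9]
opening: 0.0115
```

```bash
python3 arc.py .4 1.1 .1
```

```text
8.4 [0.5346 0.1782 0.2628] [1.8 0.1 0.9] 0.011524737653476882 1.7280843159795118
grasp [-1.000e-04  1.024e-01  2.708e-01] r 0.1363 th 0.9912760386578977
0.4 [-6.12 -0.04  5.06]
0.5 [-5.31 -0.04  3.96]
0.6 [-4.4  -0.03  2.95]
0.7 [-3.39 -0.03  2.04]
0.8 [-2.3  -0.02  1.23]
0.9 [-1.13 -0.02  0.53]
1.0 [ 0.11 -0.01 -0.05]
```

Request:
play_rows(
  increments=[
    [[-1.1, 0, 0.53, 0], [-2.1, 0, 1.1, 0], [-3.1, 0, 1.8, 0], [-4.1, 0, 2.65, 0], [-4.9, 0, 3.5, 0]],
  ],
)

```text
t: 8.9
tool_pos: [0.5308, 0.2279, 0.227]
orientation: [2.298, -2.137, -0.006]
force: [3.1, 0.2, -0.0]
opening: 0.0116
```

```bash
python3 arc.py 0 .6 .1
```

```text
8.9 [0.5308 0.2279 0.227 ] [ 3.1  0.2 -0. ] 0.011636328807710036 1.8137218273956135
grasp [-0.0003  0.1524  0.235 ] r 0.1363 th 0.5365083165266592
0.0 [-3.15 -0.07  6.5 ]
0.1 [-2.84 -0.07  5.17]
0.2 [-2.39 -0.06  3.89]
0.3 [-1.82 -0.05  2.65]
0.4 [-1.13 -0.05  1.48]
0.5 [-0.32 -0.04  0.38]
```

Request:
play_rows(
  increments=[
    [[-0.8, -0.05, 1.0, 0], [-1.45, -0.05, 2.0, 0], [-2.0, -0.05, 3.0, 0], [-2.45, -0.05, 4.0, 0], [-2.75, -0.05, 4.9, 0]],
  ],
)

```text
t: 9.4
tool_pos: [0.529, 0.2556, 0.1769]
orientation: [2.298, -2.137, -0.006]
force: [1.9, -1.3, -0.5]
opening: 0.0114
```

```bash
python3 arc.py 0 .2 .03
```

```text
9.4 [0.529  0.2556 0.1769] [ 1.9 -1.3 -0.5] 0.011378275215216543 1.859569987497233
grasp [-0.0002  0.1801  0.1849] r 0.1361 th 0.11334322819681825
0.0 [-0.38 -0.03  1.49]
0.03 [-0.3  -0.03  1.09]
0.06 [-0.21 -0.03  0.7 ]
0.09 [-0.11 -0.03  0.3 ]
0.12 [ 0.01 -0.02 -0.09]
0.15 [ 0.14 -0.02 -0.48]
0.18 [ 0.28 -0.02 -0.86]
```

Request:
play_rows(
  increments=[
    [[-0.15, 0, 0.5, 0], [-0.25, 0, 0.9, 0], [-0.33, 0, 1.25, 0], [-0.38, 0, 1.49, 0], [-0.38, 0, 1.49, 0]],
  ],
)

```text
t: 9.9
tool_pos: [0.5287, 0.259, 0.1632]
orientation: [2.298, -2.137, -0.005]
force: [-2.0, -4.1, 7.0]
opening: 0.0117
```

```bash
python3 arc.py 0 .02 .03
```

```text
9.9 [0.5287 0.259  0.1632] [-2.  -4.1  7. ] 0.011739019984465634 1.8657406328484012
grasp [-0.0002  0.1835  0.1712] r 0.136 th 0.00954253261059304
0.0 [-0.05 -0.03  0.12]
```

Pan back on its stop (th≈0, upward contact force). Release and rise.

Request:
play_rows(
  increments=[
    [[0, 0, 0, 0], [0, 0, 0, 0], [0, 0, 0, 0], [0, 0, 0, 0], [0, 0, -1, 0]],
  ],
  jaw=3.2,
)

```text
t: 10.4
tool_pos: [0.5276, 0.2586, 0.1717]
orientation: [2.296, -2.135, -0.008]
force: [0.5, 0.3, 0.3]
opening: 0.032
```

Request:
play_rows(
  increments=[
    [[0, 0, -2, 0], [0, 0, -5, 0], [0, 0, -9, 0], [3, 0, -12, 0], [7, 0, -12, 0]],
  ],
)

```text
t: 10.9
tool_pos: [0.5356, 0.1902, 0.2987]
orientation: [-2.302, 2.135, -0.0]
force: [1.6, -0.2, -0.6]
opening: 0.0319
```

Run:
```python
from h import *
s=read_state();print(s["t"],s['tool_pos'],s['opening'],s['force'])
im,_=read_camera("scene");a=cv2.resize(im[80:240,150:300],None,fx=3.6,fy=3.6,interpolation=2)
im,_=read_camera("side");b=cv2.resize(im[150:320,230:390],None,fx=3.4,fy=3.4,interpolation=2)
cv2.imwrite("pics/sc4.png",a);cv2.imwrite("pics/si4.png",b)
print(rel(st(0,-.19,.32)))
```

```text
10.9 [0.53563984 0.19021581 0.29869028] 0.0318843156365146 [ 1.55236685 -0.21413188 -0.56409883]
[ 2.999e+01  1.000e-02 -2.500e+00]
```

View pics/sc4.png

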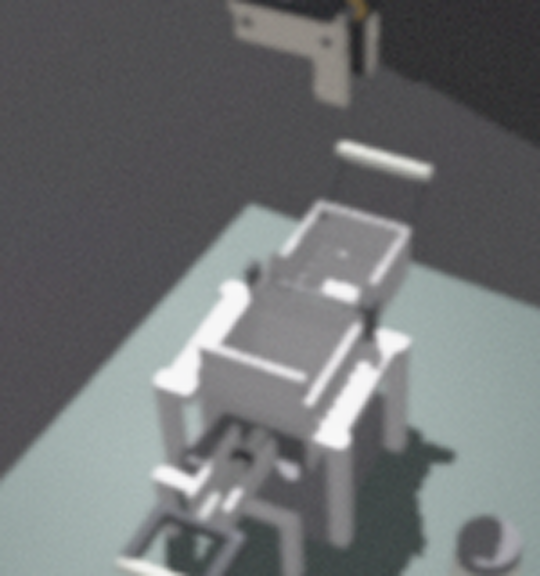

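View pics/si4.png

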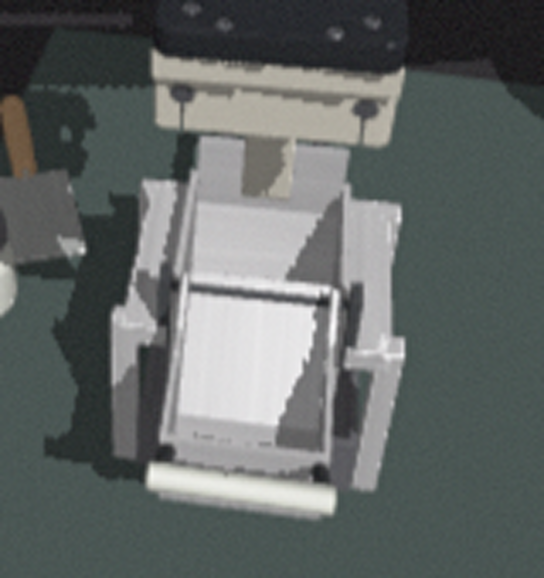

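The pan is upright and empty: side (250,360), scene (345,255). The black ring shows at scene zoom (240,455), i.e. pixel (216.7,206.4). Moving to the draw handle, with a wrist look into the hopper on the way.

Request:
play_rows(
  increments=[
    [[3, 0, -1, 0], [7, 0, -2, 0], [11, 0, -2.5, 0], [15, 0, -2.5, 0], [18, 0, -2.5, 0]],
  ],
)

```text
t: 11.5
tool_pos: [0.5474, 0.0044, 0.3203]
orientation: [2.293, -2.141, -0.002]
force: [0.8, 0.2, 0.5]
opening: 0.0325
```

Run:
```python
from h import *
im,_=read_camera("wrist");cv2.imwrite("pics/wr5.png",im)
e,d=ray("scene",(216.7,206.4))
p=onz("scene",(216.7,206.4),.08);print("ring", instation(p), instation(onz("scene",(216.7,206.4),.088)))
s=read_state();print(s["t"],s['tool_pos'],s['opening']);print(rel(st(0,-.186,.31)))
```

```text
ring [-0.00298158 -0.06838492  0.08      ] [ 0.00056484 -0.07401196  0.088     ]
11.55 [0.54758216 0.00075882 0.31997995] 0.031807244780788356
[11.05 -0.05  1.04]
```

View pics/wr5.png

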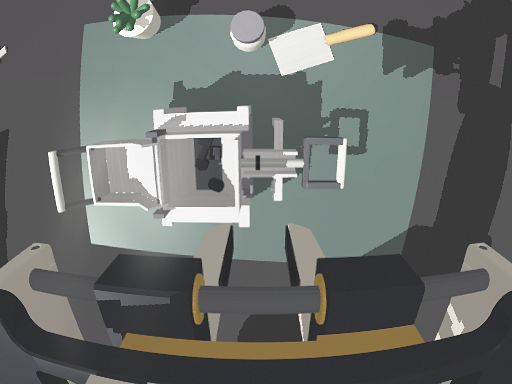

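Wrist view: pan empty at (122,175), dark pieces in the hopper throat at (208,155), black ring at (258,162), loop bar at (342,163). Moving over the draw bar.

Request:
play_rows(
  increments=[
    [[3, 0, 0.3, 0], [6, 0, 0.8, 0], [9, 0, 1, 0], [11, 0, 1, 0], [11, 0, 1, 0]],
  ],
)

```text
t: 12.05
tool_pos: [0.5546, -0.1108, 0.3101]
orientation: [2.286, -2.146, -0.001]
force: [0.5, 0.4, -0.1]
opening: 0.0319
```

```bash
cat >> h.py <<'E'
def wray(uv,p):
    K=p["K"];v=np.array([uv[0]-K[0,2],uv[1]-K[1,2]]);r=np.hypot(*v);t=r/K[0,0]
    d=np.r_[v[0]/r*np.sin(t),-v[1]/r*np.sin(t),-np.cos(t)] if r>0 else np.r_[0,0,-1.]
    return p["eye"],R.from_rotvec(p["orientation"]).apply(d)
def wz(uv,z,p):
    e,d=wray(uv,p);return instation(e+d*(z-e[2])/d[2])
E
python3 - <<'E'
from h import *
p=camera_params("wrist");im,_=read_camera("wrist");cv2.imwrite("pics/wr6.png",im);import pickle;pickle.dump(p,open("p6.pkl","wb"))
s=read_state();print(s["t"],s['tool_pos'],s['opening']);print(rel(st(0,-.186,.20)),rel(st(0,-.186,.072)))
cv2.imwrite("pics/wr6z.png",cv2.resize(im[90:230,80:340],None,fx=3,fy=3,interpolation=2))
E
```

```text
12.1 [ 0.55471431 -0.10941365  0.31024669] 0.03223632605114047
[-0.02 -0.12 11.02] [-0.07 -0.18 23.82]
```

View pics/wr6z.png

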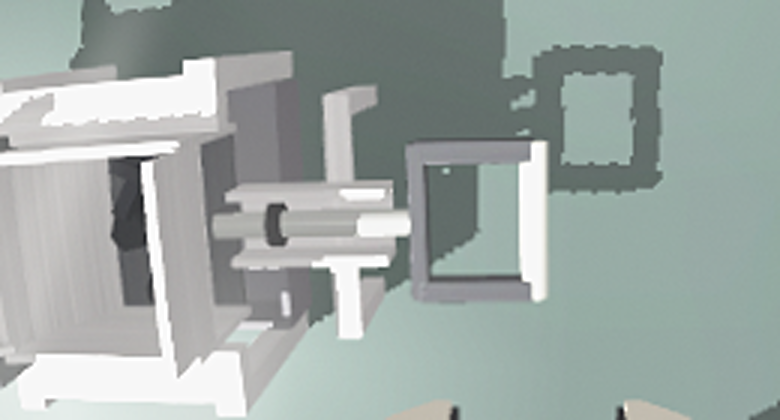

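Wrist zoom: ring at (276,224), channel's open end at x≈392 (corners (392,190) and (392,258)), handle bar centre at (537,220).

Run:
```python
from h import *
import pickle;p=pickle.load(open("p6.pkl","rb"))
f=lambda a:(a[0]/3+80-.33,a[1]/3+90-.33)
for n,a,z in(("ringtop",(276,224),.088),("ringaxis",(276,224),.08),("bar",(537,220),.08),("bar top",(537,220),.085),("end a",(392,190),.09),("end b",(392,258),.09),("end a",(392,190),.08),("end b",(392,258),.08)): print(n,wz(f(a),z,p).round(4))
```

```text
ringtop [ 0.0024 -0.0727  0.088 ]
ringaxis [ 0.0008 -0.0703  0.08  ]
bar [ 0.0005 -0.1884  0.08  ]
bar top [ 0.0016 -0.1884  0.085 ]
end a [ 0.0166 -0.1263  0.09  ]
end b [-0.0135 -0.1249  0.09  ]
end a [ 0.0149 -0.1247  0.08  ]
end b [-0.016  -0.1232  0.08  ]
```

Consistent with the drawing (bar −0.188 vs −0.186, end −0.124 vs −0.122): pull about 52 mm. Descend.

Request:
play_rows(
  increments=[
    [[0.1, -0.15, 4, 0], [0.1, -0.15, 8, 0], [0.1, -0.15, 12, 0], [0.1, -0.15, 16, 0], [0.1, -0.15, 17.5, 0]],
  ],
)

```text
t: 12.6
tool_pos: [0.5528, -0.1087, 0.1307]
orientation: [2.286, -2.142, -0.011]
force: [-0.2, 0.5, -0.1]
opening: 0.0319
```

Request:
play_rows(
  increments=[
    [[0, 0, 0, 0], [0, 0, 0, 0]],
  ],
)

```text
t: 12.8
tool_pos: [0.5532, -0.1079, 0.1317]
orientation: [2.287, -2.141, -0.011]
force: [0.1, 0.3, -0.0]
opening: 0.0322
```

Run:
```python
from h import *
p=camera_params("wrist");im,_=read_camera("wrist");import pickle;pickle.dump(p,open("p7.pkl","wb"))
s=read_state();print(s["t"],s['tool_pos'],s['opening'],R.from_rotvec(s["orientation"]).as_matrix().round(3));print(rel(st(0,-.187,.072)))
cv2.imwrite("pics/wr7.png",im)
```

```text
12.85 [ 0.55404297 -0.10840784  0.13278744] 0.031779278593287226 [[ 0.066 -0.998 -0.009]
 [-0.998 -0.066 -0.002]
 [ 0.001  0.009 -1.   ]]
[ 0.21 -0.18  6.08]
```

View pics/wr7.png

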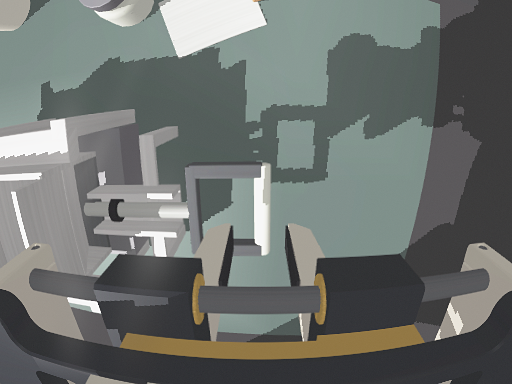

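The bar (263,210) lies midway between the fingers (228 and 292); the left finger lines up with the inside of the loop. Descending.

Request:
play_rows(
  increments=[
    [[0.2, -0.2, 1.5, 0], [0.2, -0.2, 3, 0], [0.2, -0.2, 4.5, 0], [0.2, -0.2, 6, 0], [0.2, -0.2, 6.1, 0]],
  ],
)

```text
t: 13.35
tool_pos: [0.5533, -0.1098, 0.0681]
orientation: [2.286, -2.141, -0.015]
force: [-0.1, -0.7, -1.0]
opening: 0.0322
```

Run:
```python
from h import *
im,_=read_camera("wrist")
s=read_state();print(s["t"],s['tool_pos'],s['opening'],s['force']);print(rel(st(0,-.187,.072)))
cv2.imwrite("pics/wr8.png",im)
```

```text
13.4 [ 0.55397677 -0.10996561  0.06938459] 0.032058154795194416 [ 0.34786338 -0.08319652 -0.0726404 ]
[ 0.07 -0.14 -0.26]
```

View pics/wr8.png

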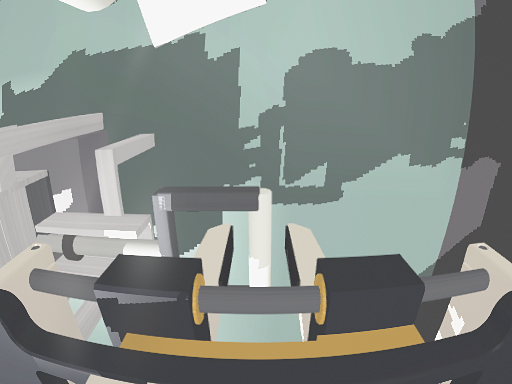

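The bar (260,240) sits between the fingers and the left finger is inside the loop. Close firmly.

Request:
play_rows(
  increments=[
    [[0, -0.1, -0.2, 0], [0, -0.1, -0.2, 0], [0, -0.1, -0.2, 0], [0, -0.1, -0.2, 0], [0, -0.1, -0.2, 0]],
  ],
  jaw=0,
  squeeze=40,
)

```text
t: 13.9
tool_pos: [0.5557, -0.1101, 0.0722]
orientation: [2.287, -2.141, -0.011]
force: [-0.9, 0.7, 2.9]
opening: 0.011
```

Run:
```python
from h import *
s=read_state();Rm=R.from_rotvec(s["orientation"]);print(s["t"],s['tool_pos'],s['opening'],s['force'],s['q'],Rm.as_matrix().round(3));g=instation(s['tool_pos']+Rm.apply([0,0,-.008]));print("g",g)
for y in(-.03,-.045,-.05,-.053): print(y,(Rm.inv().apply(np.r_[U*y,0])*100).round(2))
```

```text
13.9 [ 0.55566121 -0.11014472  0.07219624] 0.010997298898077571 [-0.88511539  0.65743853  2.90137868] [-0.28331852  0.18197806  1.72851775 -0.00467825  1.24133246  1.22332873] [[ 0.066 -0.998 -0.011]
 [-0.998 -0.066 -0.001]
 [ 0.001  0.011 -1.   ]]
g [ 0.00034633 -0.18661503  0.08019574]
-0.03 [ 3.   -0.02  0.  ]
-0.045 [ 4.5  -0.03  0.  ]
-0.05 [ 5.   -0.03  0.  ]
-0.053 [ 5.3  -0.03  0.  ]
```

Request:
play_rows(
  increments=[
    [[0.8, 0, 0, 0], [1.6, 0, 0, 0], [2.4, 0, 0, 0], [3.2, 0, 0, 0], [4.0, 0, 0, 0]],
  ],
)

```text
t: 14.4
tool_pos: [0.5583, -0.1484, 0.0722]
orientation: [2.289, -2.142, -0.015]
force: [0.4, 10.2, 3.8]
opening: 0.0111
```

Run:
```python
from h import *
s=read_state();Rm=R.from_rotvec(s["orientation"]);print(s["t"],s['tool_pos'],s['opening'],s['force']);g=instation(s['tool_pos']+Rm.apply([0,0,-.008]));print("g",g)
```

```text
14.4 [ 0.55830584 -0.14838639  0.07218021] 0.011072716946681554 [ 0.35054852 10.15265513  3.78487097]
g [ 0.00025435 -0.2249743   0.08017968]
```

Pulled 38 mm; target ≈ 51–52 mm. Pull 1.1 cm more and look.

Request:
play_rows(
  increments=[
    [[0.4, 0, 0, 0], [0.8, 0, 0, 0], [1.1, 0, 0, 0], [1.1, 0, 0, 0], [1.1, 0, 0, 0]],
  ],
)

```text
t: 14.9
tool_pos: [0.5589, -0.1576, 0.0722]
orientation: [2.291, -2.143, -0.019]
force: [-0.9, 9.4, 4.5]
opening: 0.0105
```

Run:
```python
from h import *
import pickle
p=camera_params("wrist");im,_=read_camera("wrist");pickle.dump(p,open("p9.pkl","wb"))
s=read_state();Rm=R.from_rotvec(s["orientation"]);print(s["t"],s['tool_pos'],s['opening'],s['force']);g=instation(s['tool_pos']+Rm.apply([0,0,-.008]));print("g",g)
cv2.imwrite("pics/wr9.png",im);cv2.imwrite("pics/wr9z.png",cv2.resize(im[150:290,0:200],None,fx=4,fy=4,interpolation=2))
im,_=read_camera("scene");cv2.imwrite("pics/sc9.png",im);cv2.imwrite("pics/sc9z.png",cv2.resize(im[160:270,160:290],None,fx=5,fy=5,interpolation=2))
```

```text
14.95 [ 0.55893262 -0.15749803  0.07214362] 0.010491690002458235 [-1.2755338   9.10743979  4.3089802 ]
g [ 2.31640879e-04 -2.34133175e-01  8.01429431e-02]
```

View pics/wr9z.png

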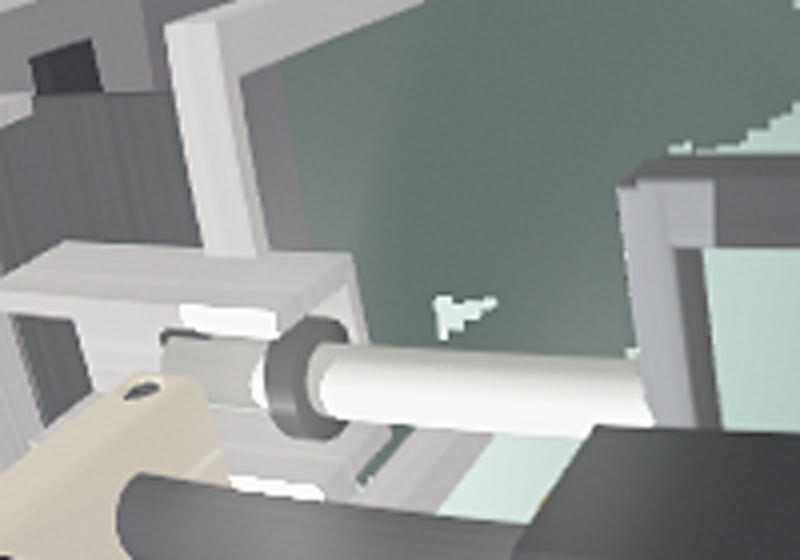

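View pics/sc9z.png

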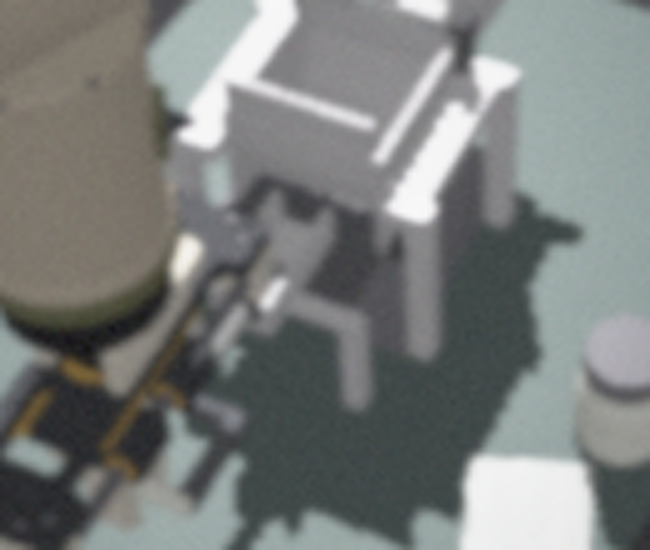

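Run:
```python
from h import *
import pickle;p6=pickle.load(open("p6.pkl","rb"));p9=pickle.load(open("p9.pkl","rb"))
f6=lambda a:(a[0]/3+80-.33,a[1]/3+90-.33)
f9=lambda a:(a[0]/4-.38,a[1]/4+150-.38)
def closest(e1,d1,e2,d2):
    s=np.linalg.lstsq(np.c_[d1,-d2],e2-e1,rcond=None)[0];a,b=e1+d1*s[0],e2+d2*s[1];return a,b,np.linalg.norm(a-b)
a,b,g=closest(*wray(f6((392,182)),p6),*wray(f9((352,253)),p9));print("far outer corner",instation((a+b)/2),g)
for n,c in(("ring centre",(307,379)),("front face c",(322,380)),("back c",(293,376))):
    a,b,g=closest(*wray(f9(c),p9),st(0,0,.08),np.r_[U,0]);print(n,instation(b),g)
for n,c,z in(("far top out",(352,253),.09),("far low out",(370,345),.07),("near in top",(393,430),.09),("near out",(360,490),.09)):print(n,wz(f9(c),z,p9),)
print(instation(p9["eye"]))
```

```text
far outer corner [ 0.01676361 -0.12256042  0.06696504] 0.0007498354364439642
ring centre [ 6.02516200e-18 -1.16752033e-01  8.00000000e-02] 0.00011862304737654043
front face c [ 2.16993713e-17 -1.19882846e-01  8.00000000e-02] 0.00016803828130691805
back c [-2.04328014e-17 -1.13760578e-01  8.00000000e-02] 0.0004043860798711847
far top out [ 0.02648131 -0.13877811  0.09      ]
far low out [ 0.0020012  -0.12430056  0.07      ]
near in top [-0.00179795 -0.13902399  0.09      ]
near out [-0.01342606 -0.12947864  0.09      ]
[ 0.08192158 -0.23557157  0.22636599]
```

Run:
```python
from h import *
import pickle;p9=pickle.load(open("p9.pkl","rb"))
f9=lambda a:(a[0]/4-.38,a[1]/4+150-.38)
im=cv2.imread("pics/wr9.png");cv2.imwrite("pics/wr9y.png",cv2.resize(im[205:275,55:125],None,fx=8,fy=8,interpolation=2))
for Y in(-.120,-.122,-.124):
  for c in((352,253),(370,345),(280,310),(393,430),(360,490)):
    e,d=wray(f9(c),p9); n=np.r_[U,0]; t=(Y-(e-st(0,0,0))@n)/(d@n); print(Y,c,instation(e+d*t).round(4))
```

```text
-0.12 (352, 253) [ 0.0157 -0.12    0.0635]
-0.12 (370, 345) [-0.0011 -0.12    0.064 ]
-0.12 (280, 310) [ 0.0153 -0.12    0.0865]
-0.12 (393, 430) [-0.0183 -0.12    0.0631]
-0.12 (360, 490) [-0.0219 -0.12    0.0778]
-0.122 (352, 253) [ 0.0169 -0.122   0.0664]
-0.122 (370, 345) [ 0.0003 -0.122   0.0668]
-0.122 (280, 310) [ 0.0165 -0.122   0.0889]
-0.122 (393, 430) [-0.0166 -0.122   0.066 ]
-0.122 (360, 490) [-0.0201 -0.122   0.0804]
-0.124 (352, 253) [ 0.018  -0.124   0.0692]
-0.124 (370, 345) [ 0.0018 -0.124   0.0696]
-0.124 (280, 310) [ 0.0176 -0.124   0.0913]
-0.124 (393, 430) [-0.0148 -0.124   0.0688]
-0.124 (360, 490) [-0.0183 -0.124   0.083 ]
```

View pics/wr9y.png

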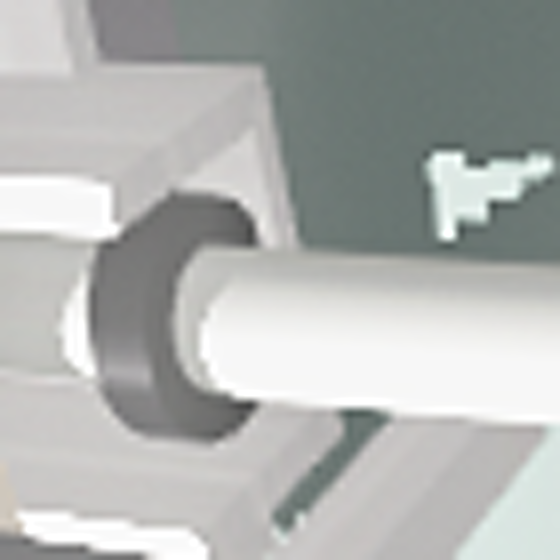

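The channel's end corners at y=−0.122 come out symmetric (x=+16.9/−16.6 mm, z=66 mm both), confirming the mouth there; the ring's centre is at −0.1168 (faces 6.1 mm apart, as given). 5 mm remain; the arm sags about 2 mm under the spring.

Request:
play_rows(
  increments=[
    [[0.3, 0, 0, 0], [0.65, 0, 0, 0], [0.65, 0, 0, 0], [0.65, 0, 0, 0], [0.65, 0, 0, 0]],
  ],
)

```text
t: 15.5
tool_pos: [0.5592, -0.1619, 0.0721]
orientation: [2.293, -2.143, -0.023]
force: [-1.5, 9.8, 3.9]
opening: 0.0108
```

```bash
cat > look.py <<'E'
from h import *
import pickle,sys
k=sys.argv[1]
p=camera_params("wrist");im,_=read_camera("wrist");pickle.dump(p,open(f"p{k}.pkl","wb"))
s=read_state();Rm=R.from_rotvec(s["orientation"]);print(s["t"],s['opening'],s['force'],s['dq'].round(3));g=instation(s['tool_pos']+Rm.apply([0,0,-.008]));print("g",g)
cv2.imwrite(f"pics/wr{k}.png",im);cv2.imwrite(f"pics/wr{k}y.png",cv2.resize(im[205:275,45:125],None,fx=8,fy=8,interpolation=2))
im,_=read_camera("scene");cv2.imwrite(f"pics/sc{k}.png",im);im,_=read_camera("side");cv2.imwrite(f"pics/si{k}.png",im[140:330,200:400])
E
python3 look.py 10
```

```text
15.55 0.010758547307947388 [-1.09431073 10.07641738  3.63449131] [-0.002  0.002 -0.001 -0.    -0.001  0.   ]
g [ 2.21506776e-04 -2.38600047e-01  8.01375002e-02]
```

View pics/wr10y.png

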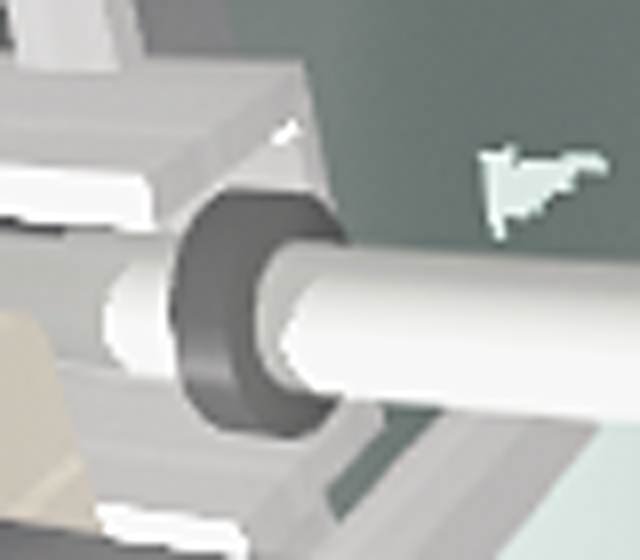

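View pics/wr10.png

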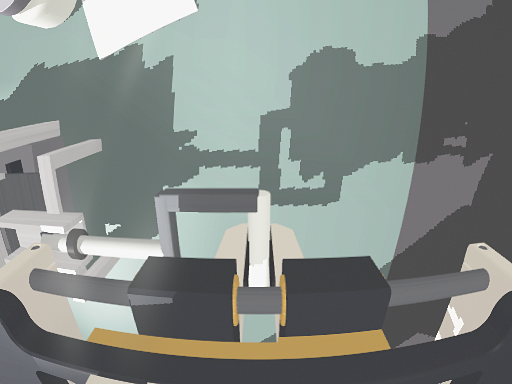

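View pics/si10.png

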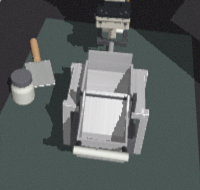

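Wrist zoom: ring spans (170–347, 188–440); the channel end corners are at (303,62) and (384,415).

Run:
```python
from h import *
import pickle
def closest(e1,d1,e2,d2):
    s=np.linalg.lstsq(np.c_[d1,-d2],e2-e1,rcond=None)[0];return e2+d2*s[1]
for k,ox,cs,rc in((9,55,((263,66),(340,430)),((90,258),(192,443))),(10,45,((303,62),(384,415)),((170,347),(188,440)))):
    p=pickle.load(open(f"p{k}.pkl","rb"));f=lambda a:((a[0]+.5)/8-.5+ox,(a[1]+.5)/8-.5+205)
    c=(sum(rc[0])/2,sum(rc[1])/2);print(k,"ring",instation(closest(*wray(f(c),p),st(0,0,.08),np.r_[U,0])))
    for q in cs:
        e,d=wray(f(q),p);print([instation(e+d*(Y-instation(e)[1])/(d@np.r_[U,0])).round(4)[[0,2]] for Y in(-.121,-.122,-.123)], wz(f(q),.066,p).round(4))
```

```text
9 ring [-1.20489999e-17 -1.16699475e-01  8.00000000e-02]
[array([0.0164, 0.0652]), array([0.017 , 0.0666]), array([0.0176, 0.068 ])] [ 0.0168 -0.1216  0.066 ]
[array([-0.0176,  0.0659]), array([-0.0168,  0.0673]), array([-0.0159,  0.0687])] [-0.0176 -0.1211  0.066 ]
10 ring [-5.48442548e-17 -1.21373474e-01  8.00000000e-02]
[array([0.0165, 0.0653]), array([0.017 , 0.0666]), array([0.0176, 0.068 ])] [ 0.0168 -0.1215  0.066 ]
[array([-0.0172,  0.0652]), array([-0.0164,  0.0666]), array([-0.0155,  0.0679])] [-0.0167 -0.1216  0.066 ]
```

Ring at −0.1214, mouth at −0.1215 to −0.122: level within about 0.5 mm. Now check that the pieces dropped.

Run:
```python
import cv2
a=cv2.imread("pics/si10.png");cv2.imwrite("pics/si10z.png",cv2.resize(a[40:165,50:160],None,fx=5,fy=4.6,interpolation=2))
a=cv2.imread("pics/sc10.png");cv2.imwrite("pics/sc10z.png",cv2.resize(a[110:250,170:280],None,fx=4.2,fy=4.2,interpolation=2))
a=cv2.imread("pics/wr10.png");cv2.imwrite("pics/wr10z.png",cv2.resize(a[110:260,0:120],None,fx=4,fy=4,interpolation=2))
```

```text
(no output)
```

View pics/si10z.png

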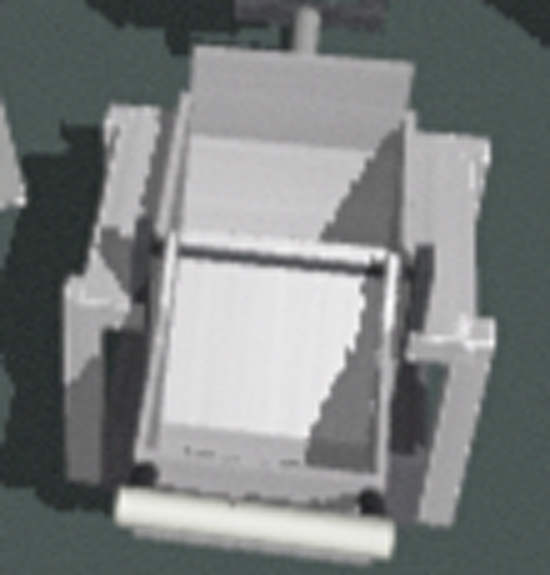

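View pics/sc10z.png

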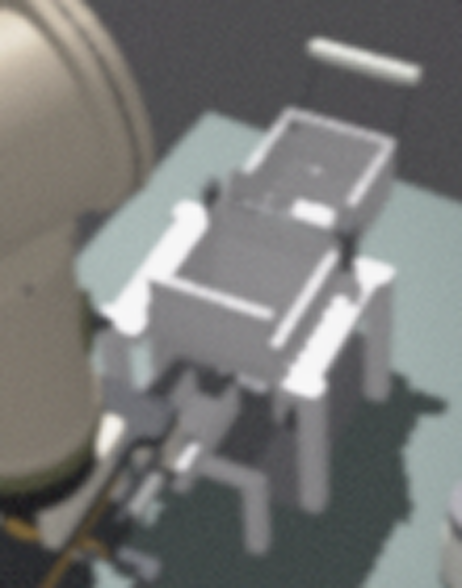

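View pics/wr10z.png

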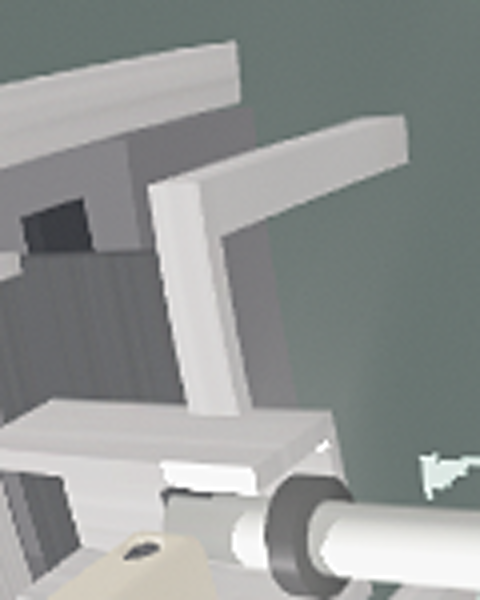

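Run:
```python
from h import *
p=camera_params("wrist");im,d=read_camera("wrist")
cv2.imwrite("pics/wr11.png",im)
K=p["K"];Rm=R.from_rotvec(p["orientation"])
def pt(u,v):
    e,r=wray((u,v),p); c=Rm.inv().apply(r); return instation(e+r*(d[v,u]/-c[2]))
for u,v in((13,166),(10,170),(18,170),(25,160),(20,180),(5,163),(3,166),(33,150)): print(u,v,im[v,u],d[v,u],pt(u,v).round(4))
# dark pixels inside station
g=im.max(2);ys,xs=np.where((g<75)&(d>0))
for u,v in list(zip(xs,ys)):
    if u<130 and v<240:
        q=pt(u,v)
        if abs(q[0])<.06 and abs(q[1])<.06: print(u,v,g[v,u],q.round(3)) if (u+v)%4==0 else 0
```

```text
13 166 [66 61 61] 0.21176068 [ 0.0415 -0.0077  0.0194]
10 170 [73 68 67] 0.2084129 [ 0.0387 -0.0069  0.0238]
18 170 [67 61 60] 0.22030546 [ 0.0358 -0.0065  0.0122]
25 160 [137 134 135] 0.22456522 [ 0.0439 -0.0122  0.0052]
20 180 [107 105 103] 0.1675367 [ 0.0398 -0.0651  0.0657]
5 163 [138 135 135] 0.22416037 [0.0426 0.0198 0.0063]
3 166 [137 134 135] 0.22533315 [0.0396 0.0245 0.0061]
33 150 [120 116 117] 0.18399306 [ 0.0578 -0.0626  0.0429]
20 160 58 [ 0.044 -0.006  0.007]
15 161 61 [ 0.045 -0.003  0.012]
19 161 65 [ 0.044 -0.006  0.009]
14 162 63 [ 0.045 -0.007  0.016]
18 162 65 [ 0.044 -0.008  0.011]
9 163 73 [ 0.045 -0.005  0.022]
13 163 66 [ 0.044 -0.007  0.018]
17 163 68 [ 0.043 -0.006  0.011]
8 164 72 [ 0.044 -0.003  0.022]
12 164 66 [ 0.043 -0.006  0.019]
16 164 67 [ 0.042 -0.005  0.013]
20 164 65 [ 0.041 -0.005  0.007]
7 165 71 [ 0.043 -0.001  0.021]
11 165 66 [ 0.043 -0.006  0.021]
15 165 68 [ 0.041 -0.005  0.014]
19 165 66 [ 0.04  -0.007  0.01 ]
6 166 70 [ 0.043 -0.001  0.023]
10 166 68 [ 0.042 -0.005  0.021]
14 166 68 [ 0.041 -0.006  0.017]
18 166 66 [ 0.039 -0.006  0.011]
9 167 73 [ 0.042 -0.006  0.024]
13 167 67 [ 0.04  -0.007  0.019]
17 167 67 [ 0.039 -0.007  0.013]
21 167 62 [ 0.038 -0.006  0.007]
8 168 74 [ 0.041 -0.004  0.023]
12 168 66 [ 0.04  -0.006  0.02 ]
16 168 67 [ 0.039 -0.007  0.015]
20 168 67 [ 0.037 -0.006  0.008]
7 169 72 [ 0.04  -0.002  0.023]
11 169 66 [ 0.039 -0.006  0.022]
15 169 67 [ 0.038 -0.006  0.016]
19 169 67 [ 0.036 -0.006  0.01 ]
10 170 73 [ 0.039 -0.007  0.024]
14 170 67 [ 0.037 -0.007  0.018]
18 170 67 [ 0.036 -0.006  0.012]
22 170 62 [ 0.034 -0.006  0.006]
9 171 74 [ 0.038 -0.004  0.023]
13 171 66 [ 0.037 -0.006  0.019]
17 171 66 [ 0.035 -0.007  0.015]
21 171 65 [ 0.034 -0.007  0.009]
8 172 71 [ 0.037 -0.002  0.023]
12 172 65 [ 0.036 -0.007  0.021]
16 172 67 [ 0.035 -0.008  0.017]
20 172 71 [ 0.033 -0.006  0.01 ]
```

A wrist depth check shows a dark piece on the tray floor: station (0.04, 0.00), z from 6 to 24 mm. The gate is therefore open and has passed pieces. The hold is steady (10 N pull, opening 10.8 mm). Handing in.

Run:
```python
from h import *
s=read_state();print(s["t"],s['opening'],s['force'],instation(s['tool_pos']))
print(close_job())
```

```text
15.7 0.010507556974276928 [-1.05478149  9.98949546  3.37389815] [ 1.42035324e-04 -2.38529407e-01  7.21574850e-02]
the job is handed in; nothing more can be done
None
```

I tipped the pan to about 1.83 rad, lowered it back onto its stop and let go. I then gripped the loop handle, pulled the draw rod about 52 mm, and handed in at 15.7 s still holding it. No verdict came back.

- **Pan:** it stood upright and empty in all three views. Before the pull, dark pieces were visible in the hopper throat, though I did not count them.
- **Ring:** its centre was measured at y = −121.4 mm. The open end of the channel measured −121.5 to −122 mm, so the two are level to about 0.5 mm.
- **Hold:** steady, with about 10 N of pull and the bar still between the fingers (10.5 mm opening).
- **Tray:** I could see only one piece on the tray floor, because the stand hides the rest. That the other four also fell rests on the gate being open past its 43 mm point; I did not see them.
- **Plant, jar and scraper:** I never moved near them, and I saw no sign that they shifted.
- **Disagreements:** the measured points differed from the drawing by about 2 mm, such as the draw bar at −188 mm instead of −186 mm. During tipping, the grip ran up to 2.5 mm off the nominal arc.

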